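# Raise and lock the telescoping page stand

### The job

Raise the telescoping page stand on the homework counter: turn its T-handle about a sixth of a turn counter-clockwise to unlock the upper section, draw it up until you feel the stop, then turn the handle back clockwise all the way home so that it locks there, and let go. Do it gently, never forcing the hidden locking pin against its stop or walls, and leave the other things on the counter where they are.

Things in the scene. Friction and masses are not known exactly. Their poses are not given: they have to be found in the camera images.
- stand: page stand, fixed to the counter: white round base 132 mm across and 18 mm high, then an upright aluminium outer tube 48 mm across (54 mm at its black collar) up to 165 mm. Origin under the centre of the base, z up, on the tube's axis; its x axis is the way the page clip faces while locked.
- handle (a point): centre of the black T-handle on top of the stand's upper section: an upright-standing flat bar 60 mm long (its y), 14 mm thick (its x, the way to pinch it) and 28 mm tall (z). It is on the tube's axis, 235 mm above the counter when the upper section is fully down, and moves and turns with it. The upper section is an 18 mm steel rod; 45 mm below this point its page clip sticks out 71 mm along +x, 70 mm wide.
- extension (a joint): how far the upper section is drawn up out of the tube (m): 0 = fully down, grows upward. Slides with about 2 N of friction; the moving part weighs about 0.2 kg. Its upper end is a stop hidden in the tube, somewhere between 0.055 and 0.095: it differs from start to start and must be felt. The stop gives about 4 N per mm.
- twist (a joint): turn of the upper section and T-handle (rad): 0 = turned home, locked; grows counter-clockwise seen from above; ends at 1.2. Turns with about 0.04 N m of friction. Free to slide from about 0.75 (1.0 is comfortable). Below about 0.6 the hidden locking pin must be in a notch: there is one at the very bottom (2 mm play) and one directly beneath the upper stop (2.5 mm play); anywhere between, the pin meets a wall and the twist back is blocked.
- lock_pin: the small steel locking pin of the upper section, hidden inside the tube, 16 mm off the axis; it moves with the upper section (origin on the tube's axis at counter height when fully down). It is damaged by more than 16 N: do not pull on the locked section, ram the upper stop or crank the handle against the wall.
- craft_box: red plastic tackle-style craft box with a flip latch and a carry handle, 156 x 266 mm and 141 mm tall over the handle; bystander, origin under its centre
- tumbler: glass tumbler, 72 mm across and 105 mm tall, standing near the page stand; bystander, origin under its centre
- pencil_cup: stainless steel pencil cup, 72 mm across, 100 mm tall, pencils up to 155 mm; bystander, origin under its centre
- protractor_case: flat blue plastic protractor case, 85 x 170 mm, 16 mm thick, lying near the page stand; bystander, origin under its centre
- bamboo_tray: small bamboo tray, 160 x 240 mm, 28 mm tall; bystander, origin under its centre
- eraser: white eraser, 24 x 55 x 13 mm, lying in the bamboo tray; bystander, origin under its centre
- sharpener: round grey pencil sharpener, 44 mm across, 32 mm tall, near the page stand; bystander, origin under its centre
Not all that is in view belongs to the job. What is shaped like the stand but green is not meant.

How it is judged:
By the outcome, as a careful person would: the job done as asked, in the order asked, and still so for the second after the job is handed in, with the robot touching nothing.
It also fails if it takes over 51 s, if anything falls off the work surface, if the arm or the gripper's body presses on something with over 40 N, if the wrist force passes 120 N, or if a joint passes its speed limit or range.

### The arm

A 6-joint arm with a two-finger parallel gripper is mounted at the origin on the work surface. World frame = base frame: x ahead of the robot, y to its left, z up, the work surface at z = 0. Lengths are in m, angles in degrees, forces in N, time in s.
With the tool pointing down it reaches from about 0.4 to 0.825 m from the base axis. Payload 7 kg.
Tool frame: the origin (TCP) lies between the finger pads; the fingertips stand 11 mm ahead of it and the grasp point (between the pads) lies 8 mm behind it (r.tcp_to_tips is the distance from the TCP to the fingertips, in m); x points along the fingers, y is the direction in which the jaws open and shut, and the axes are right-handed (so a half turn about x gives the same grasp; the last joint's range is limited). The gripper opens to 88 mm and grips with 3 to 60 N. Pads are 19 mm wide; open, the fingers measure 130 mm over their backs; the gripper's body (78 mm by 193 mm) begins 47 mm behind the grasp point.
Start: joints at [-47.435, 20.546, 0.682, 0, -70.136, -16.507], TCP at [0.296, -0.606, 0.214] pointing down, gripper open.
Joint ranges: [-176.03, 176.03], [-82.01, 121.73], [-58.28, 71.71], [-173.87, 95.51], [-174.79, -0.11], [-173.66, 173.66]. Speed limits (degrees/s): [136.94, 136.94, 172.46, 180, 180, 180].

### API

Orientations are given as [roll, pitch, yaw] about the fixed x, y, z axes, in that order (R = Rz(yaw) Ry(pitch) Rx(roll)).
In Python, from plant import r gives the robot as it stands.
- The arm moves only by the tool arm_command, never from a script. Its argument "plan" is a list of rows, each an object of numbers: "dx", "dy", "dz": the shift along the tool's x, y, z each as a share of 0.02 m, from -1 to 1; "wx", "wy", "wz": the turn, a rotation vector about the tool's x, y, z each as a share of 0.08 rad, from -1 to 1. In form: [{"dx": .., "dy": .., "dz": .., "wx": .., "wy": .., "wz": ..}, ...]. A call has 1 to 20 rows; each row shifts and turns the pose as measured when the row begins, along the tool's axes as they then stand; what a row does not reach is not made up. A row lasts 1/12 s, in which the tool goes at most 41.7 mm and 7.16 degrees, less where a joint would pass 70% of its speed; a pose out of reach is approached as far as the arm can. A call with a number of a shift or a turn outside -1 to 1 is refused whole. A call with a gripper value outside its range is refused whole. "fingers" is the closure, from -1 (fully open) to 1 (shut), so that 0 is half open, set as the call begins (left out, the last holds). The fingers move at their own pace and stop on an object; "force" is the grip in N (left out, the last holds). Time passes only in rows, so rows that do not move let the fingers close. It gives the time, the measured TCP pose, the force and the opening at its end, in the units of the state.
- r.get_state(): the state, without advancing time (a new reading comes with each control period).
- r.capture(name): name is "scene" or "top"; returns (picture, depth): 400x640x3 uint8, red, green, blue; 400x640 float32, m along the optical axis (not along the pixel's ray), 0 where there is no reading.
- r.camera_model(name): a dict with "vertical_fov" (degrees; the focal length in pixels is half the picture's height over the tangent of half this angle, whatever the lens; pixels are square), "cx", "cy" (the principal point, pixels), "dist" ([k1, k2, p1, p2, k3] as OpenCV has them; the pictures are not rectified), "R" (3x3) and "t" (3): a world point X has camera coordinates R X + t. Camera axes: x right, y down, z forward; pixel columns grow to the right and rows downward; lengths in m; the calibration is good to about 2 mm. A picture is of the moment at which its call begins. camera_model takes no time and is no camera call.
- r.close_job(): hands the job in, once; it reports no verdict.
Trained networks look in the newest picture that a camera, given by its name, has taken for a name from the list of things; names that differ only in an ending like _2 or _b are one class to them, and where a whole thing is asked for, a point or a joint stands for the part that bears it (a point fixed in the world has none). Each returns a list of dicts, best first, with "score" (0 to 1); they miss things now and then, are a little off and sometimes report something else, mostly with a low value. They report only what shows in the picture. A call takes as long as a camera call. They do not tell look-alikes from the thing itself.
- r.cut_out(camera, query): "mask" (400x640 bool, what is visible of it) and "bbox" ([left, top, width, height] in pixels, round what is visible of it).
- r.spot_point(camera, query): "centre" ([column, row] in pixels: a listed point, or the origin of a listed thing).
The state is a dict: "time_s": time; "joints": joint angles; "qd": joint speeds; "joint_torque": joint torques, N m; "tcp_pos": TCP position; "eef_rot": TCP orientation; "contact_force": force on the tool from outside, world axes, zero at the start; "moment": the same for the moment, N m; "gripper_width": finger opening in m.
Only numpy, scipy, OpenCV 4.12 (cv2) and the standard library are available. Lean on these libraries where they do the work, as an engineer would, in place of code of your own. Each camera call takes 0.05 s, during which the arm holds its last target.

## Working session

There is one attempt and no reset: what is moved stays moved. The work goes in short steps, Python scripts to look and compute and a tool call to move; the robot and the scene stay as the last step left them, time stands still between calls to the robot, and variables do not carry over. Pictures are saved under pics/ and viewed, and the job is handed in when it is done.

Besides the shell and the picture viewer there is one more tool, called after ">>>" as a command line: name --argument value ..., lists and objects as JSON in quotes. arm_command: Moves the arm, as the interface text tells. Shift numbers are shares of 0.02 m and turn numbers shares of 0.08 rad, none past 1 either way. Its arguments: {"type":"object","properties":{"plan":{"type":"array","items":{"type":"object","properties":{"dx":{"type":"number"},"dy":{"type":"number"},"dz":{"type":"number"},"wx":{"type":"number"},"wy":{"type":"number"},"wz":{"type":"number"}}}},"fingers":{"type":"number"},"force":{"type":"number"}},"required":["plan"]}

```bash
ls; mkdir -p pics; python3 - <<'E'
from plant import r
import cv2
s=r.get_state(); print({k:s[k] for k in ('time_s','tcp_pos','eef_rot','contact_force','gripper_width')})
for n in('scene','top'):
    p,d=r.capture(n); cv2.imwrite(f'pics/{n}0.png',p[:,:,::-1])
    m=r.camera_model(n); print(n,m)
    for q in('stand','handle'):
        for x in r.spot_point(n,q)[:4]: print(q,x['centre'],x['score'])
    for x in r.cut_out(n,'stand')[:3]: print(x['bbox'],x['score'])
E
```

```text
pics
{'time_s': 0.0, 'tcp_pos': array([ 0.29624556, -0.60593574,  0.21312243]), 'eef_rot': array([ 94.99773074,  89.90381519, 121.04779206]), 'contact_force': array([ 0.24270649, -0.38503074,  0.66306486]), 'gripper_width': 0.08766905218943324}
scene {'vertical_fov': 53.294061594373005, 'cx': 319.1661898594958, 'cy': 200.6449712839028, 'dist': array([-0.0278149,  0.       ,  0.       ,  0.       ,  0.       ]), 'R': array([[ 0.94062888,  0.3390196 ,  0.01682304],
       [ 0.27493074, -0.73186996, -0.62352181],
       [-0.19907384,  0.59112779, -0.78162493]]), 't': array([-0.56530076, -0.04305258,  1.36975818])}
stand [357.3, 313.5] 0.96
stand [310.4, 247.6] 0.63
handle [364.9, 269.7] 0.98
handle [314.4, 194.4] 0.76
[289.4, 187.7, 51.1, 76.6] 0.74
[334.8, 257.6, 61.2, 76.4] 0.65
top {'vertical_fov': 47.59462774975327, 'cx': 315.7870306655939, 'cy': 194.76058940324324, 'dist': array([-0.11929588,  0.        ,  0.        ,  0.        ,  0.        ]), 'R': array([[-0.02003627, -0.99975945, -0.00892174],
       [-0.98086855,  0.02138439, -0.19349316],
       [ 0.1936374 ,  0.00487417, -0.98106106]]), 't': array([0.03838805, 0.61270691, 1.58223259])}
stand [333.0, 201.3] 0.88
stand [372.5, 152.2] 0.77
handle [335.5, 190.8] 0.81
handle [376.4, 133.4] 0.58
[352.7, 118.3, 35.5, 52.4] 0.88
[317.8, 170.4, 30.8, 52.5] 0.71
```

View pics/scene0.png

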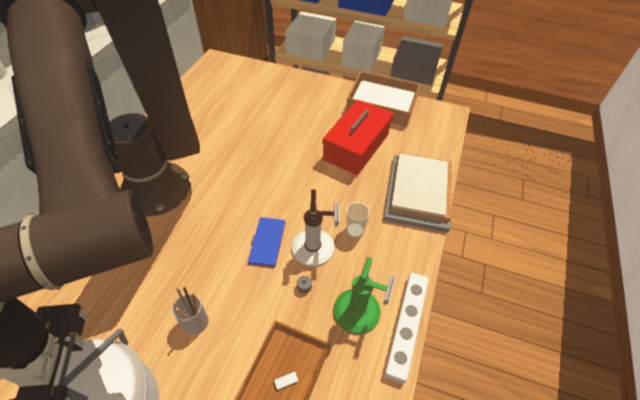

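View pics/top0.png

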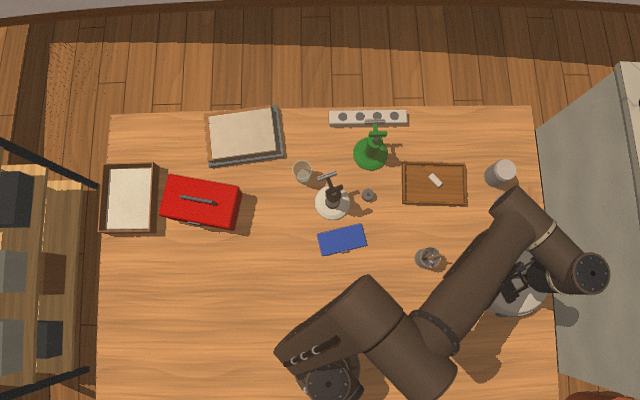

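```bash
python3 - <<'E'
import cv2
a=cv2.imread('pics/scene0.png')[170:350,260:440];b=cv2.imread('pics/top0.png')[100:240,280:420]
c=cv2.hconcat([cv2.resize(a,(400,400),interpolation=2),cv2.resize(b,(400,400),interpolation=2)]);cv2.imwrite('pics/crop0.png',c)
E
```

```text
(no output)
```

View pics/crop0.png

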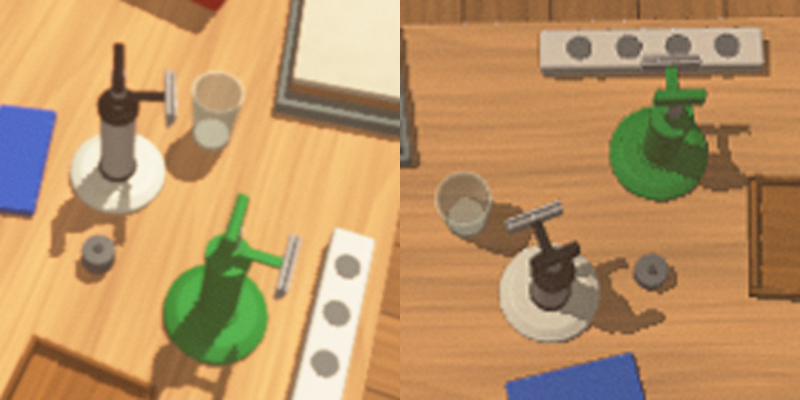

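The scene view shows the white-based stand at base (313,247) and handle (314,194), and the green one at (357,313)/(365,270). In the top view the white stand's handle is at (335,190) and the green one's is at (376,133). I choose the white-based aluminium stand, which the crop confirms. The tumbler stands near its page clip and the sharpener and blue case are beside it.

```bash
cat > h.py <<'E'
import numpy as np,cv2
from plant import r
def cam(n):
    m=r.camera_model(n);f=200/np.tan(np.radians(m['vertical_fov']/2))
    return m,np.array([[f,0,m['cx']],[0,f,m['cy']],[0,0,1]])
def cloud(n,d):
    m,K=cam(n);v,u=np.mgrid[0:400,0:640]
    p=cv2.undistortPoints(np.stack([u,v],-1).reshape(-1,1,2).astype(float),K,m['dist']).reshape(-1,2)
    P=np.c_[p,np.ones(len(p))]*d.reshape(-1,1)
    return ((P-m['t'])@m['R']).reshape(400,640,3)
def proj(n,X):
    m,K=cam(n);return cv2.projectPoints(np.array(X,float).reshape(-1,1,3),m['R'],m['t'],K,m['dist'])[0].reshape(-1,2)
def tri(us,ut):
    P=[];x=[]
    for n,u in(('scene',us),('top',ut)):
        m,K=cam(n);P.append(np.c_[m['R'],m['t']]);x.append(cv2.undistortPoints(np.array(u,float).reshape(1,1,2),K,m['dist']).reshape(2,1))
    X=cv2.triangulatePoints(P[0],P[1],x[0],x[1]);return (X[:3]/X[3]).ravel()
E
python3 - <<'E'
from h import *
print('tri handle',tri([314.4,194.4],[335.5,190.8]),'stand',tri([310.4,247.6],[333,201.3]))
for n,uv in(('scene',(312,245)),('top',(333,200))):
    p,d=r.capture(n);C=cloud(n,d)
    np.savez(f'{n}0.npz',p=p,C=C)
    c0=np.array(tri([310.4,247.6],[333,201.3]))[:2]
    near=np.hypot(C[...,0]-c0[0],C[...,1]-c0[1])<.12
    near&=d>0
    b=near&(C[...,2]>.012)&(C[...,2]<.024)&(p.min(2)>110)
    Q=C[b][:,:2];(cx,cy),rad=cv2.minEnclosingCircle(Q.astype(np.float32).reshape(-1,1,2));print(n,'base',len(Q),cx,cy,rad)
    for lo,hi in((.05,.14),(.14,.17),(.17,.185),(.185,.205),(.205,.222),(.222,.26)):
        k=near&(C[...,2]>lo)&(C[...,2]<hi);X=C[k]
        if len(X)>3:
            c=X.mean(0);w,V=np.linalg.eigh(np.cov(X[:,:2].T));print(lo,len(X),c.round(4),X[:,:2].min(0).round(3),X[:,:2].max(0).round(3),X[:,2].max().round(4),'dir',np.degrees(np.arctan2(V[1,1],V[0,1])).round(1),np.sqrt(w).round(4))
    for q in ('tumbler','sharpener','protractor_case'):
        for x in r.cut_out(n,q)[:2]: print(q,x['bbox'],x['score'],np.median(C[x['mask']],axis=0).round(3))
E
```

```text
tri handle [ 0.59065351 -0.03575111  0.25726414] stand [ 0.59230199 -0.04052651  0.0113929 ]
scene base 736 0.5662148594856262 -0.050030045211315155 0.09398122131824493
0.05 296 [ 0.6018 -0.047   0.0962] [ 0.57 -0.06] [0.679 0.05 ] 0.1398 dir 47.0 [0.0084 0.0287]
0.14 215 [ 0.5965 -0.0463  0.1613] [ 0.566 -0.063] [ 0.663 -0.01 ] 0.1698 dir -175.6 [0.0104 0.0181]
0.17 131 [ 0.629  -0.0272  0.1807] [ 0.583 -0.05 ] [0.668 0.019] 0.185 dir -160.7 [0.0138 0.0237]
0.185 135 [ 0.6357 -0.0228  0.1895] [ 0.58  -0.048] [0.67  0.019] 0.2027 dir -154.9 [0.0165 0.0292]
0.205 8 [ 0.595  -0.0367  0.2145] [ 0.586 -0.041] [ 0.601 -0.028] 0.2217 dir -157.8 [0.003  0.0083]
0.222 122 [ 0.5946 -0.0413  0.2445] [ 0.578 -0.065] [ 0.607 -0.007] 0.2529 dir 109.4 [0.0041 0.0189]
tumbler [346.1, 200.4, 22.6, 38.2] 0.89 [0.696 0.063 0.071]
sharpener [296.4, 274.0, 16.1, 21.0] 0.49 [ 0.618 -0.173  0.031]
protractor_case [248.3, 217.7, 41.1, 49.7] 0.7 [ 0.456 -0.075  0.016]
top base 368 0.5945708751678467 -0.032262127846479416 0.06478627026081085
0.05 52 [ 0.5767 -0.0293  0.0915] [ 0.572 -0.053] [ 0.59 -0.01] 0.1348 dir 79.9 [0.0043 0.0125]
0.14 95 [ 0.5894 -0.0312  0.165 ] [ 0.569 -0.057] [0.659 0.02 ] 0.1697 dir -150.8 [0.0162 0.0209]
0.17 75 [ 0.6309 -0.0213  0.1803] [ 0.575 -0.056] [0.669 0.02 ] 0.1849 dir -152.7 [0.0139 0.0282]
0.185 105 [ 0.6409 -0.0163  0.1899] [ 0.582 -0.046] [0.672 0.023] 0.2034 dir -164.1 [0.0172 0.027 ]
0.222 101 [ 0.5936 -0.0331  0.2457] [ 0.579 -0.06 ] [ 0.61  -0.005] 0.2561 dir 109.8 [0.0043 0.0172]
tumbler [292.7, 159.1, 19.1, 23.9] 0.85 [0.713 0.076 0.048]
sharpener [364.7, 187.4, 7.4, 14.0] 0.53 [ 0.614 -0.163  0.032]
protractor_case [317.2, 222.4, 49.2, 31.8] 0.79 [ 0.453 -0.063  0.016]
```

```bash
cat >> h.py <<'E'
from scipy.spatial.transform import Rotation as Ro
def tool():
    s=r.get_state();R=Ro.from_euler('xyz',s['eef_rot'],degrees=True).as_matrix();return s,R
def goal(p,phi):
    s,R=tool();c,q=np.cos(np.radians(phi)),np.sin(np.radians(phi))
    G=np.array([[0,c,q],[0,q,-c],[-1,0,0]])
    d=np.array(p)-s['tcp_pos'];w=Ro.from_matrix(R.T@G).as_rotvec()
    print('pos',s['tcp_pos'].round(4),'phi',np.degrees(np.arctan2(R[1,1],R[0,1])).round(2),'t',s['time_s'],'wid',round(s['gripper_width'],4))
    print('F',s['contact_force'].round(2),'M',s['moment'].round(3),'joints',np.round(s['joints'],1))
    print('rows-worth d',(R.T@d/.02).round(2),'w',(w/.08).round(2), 'worldd',d.round(4))
E
python3 - <<'E'
from h import *
s,R=tool();print(R.round(3))
goal([.5935,-.0345,.33],19.6)
goal([.5935,-.0345,.33],199.6)
# clip center direction
for n in('scene','top'):
    C=np.load(n+'0.npz')['C'];k=(np.hypot(C[...,0]-.5935,C[...,1]+.0345)<.09)&(np.hypot(C[...,0]-.5935,C[...,1]+.0345)>.045)&(C[...,2]>.15)&(C[...,2]<.21)
    X=C[k]-[.5935,-.0345,0];print(len(X),X.mean(0),np.degrees(np.arctan2(X[:,1],X[:,0])).min(),np.degrees(np.arctan2(X[:,1],X[:,0])).max(),X[:,2].min())
    w,V=np.linalg.eigh(np.cov(X[:,:2].T));print(np.degrees(np.arctan2(V[1,1],V[0,1])),np.sqrt(w))
E
```

```text
[[ 0.    -0.439  0.898]
 [-0.     0.898  0.439]
 [-1.    -0.    -0.   ]]
pos [ 0.2965 -0.6064  0.2141] phi 116.06 t 0.8 wid 0.0875
F [-0.58  0.79 -0.75] M [ 0.02  -0.012  0.025] joints [-47.4  20.5   0.7   0.  -70.1 -16.5]
rows-worth d [-5.8  19.16 25.9 ] w [21.04  0.    0.  ] worldd [0.297  0.5719 0.1159]
pos [ 0.2965 -0.6064  0.2141] phi 116.06 t 0.8 wid 0.0875
F [-0.58  0.79 -0.75] M [ 0.02  -0.012  0.025] joints [-47.4  20.5   0.7   0.  -70.1 -16.5]
rows-worth d [-5.8  19.16 25.9 ] w [-18.23  -0.     0.  ] worldd [0.297  0.5719 0.1159]
153 [0.0591027  0.01656451 0.18497835] -11.67893357637221 50.409057741126524 0.16254938082958778
109.9057942983562 [0.00617814 0.02031696]
126 [0.05932869 0.02257761 0.1857193 ] -8.865692607642348 49.16177654722606 0.15971496116349174
109.47268436683167 [0.00643114 0.01945599]
```

>>> arm_command --plan '[{"dx":-1,"wx":-0.96},{"dx":-1,"wx":-0.96},{"dx":-1,"wx":-0.96},{"dx":-1,"wx":-0.96},{"dx":-1,"wx":-0.96},{"dx":-0.8,"wx":-0.96},{"wx":-0.96},{"wx":-0.96},{"wx":-0.96},{"wx":-0.96},{"wx":-0.96},{"wx":-0.96},{"wx":-0.96},{"wx":-0.96},{"wx":-0.96},{"wx":-0.96},{"wx":-0.96},{"wx":-0.96},{"wx":-0.96}]' --fingers -1

```text
schema error: expected keys dx, dy, dz, wx, wy, wz
```

```bash
python3 -c "
from h import *
goal([.5935,-.0345,.33],199.6)"
```

```text
pos [ 0.2965 -0.6064  0.2141] phi 116.06 t 0.8 wid 0.0875
F [-0.58  0.79 -0.75] M [ 0.02  -0.012  0.025] joints [-47.4  20.5   0.7   0.  -70.1 -16.5]
rows-worth d [-5.8  19.16 25.9 ] w [-18.23  -0.     0.  ] worldd [0.297  0.5719 0.1159]
```

All keys are needed in every row.

>>> arm_command --plan '[{"dx":-1,"dy":0,"dz":0,"wx":-0.96,"wy":0,"wz":0},{"dx":-1,"dy":0,"dz":0,"wx":-0.96,"wy":0,"wz":0},{"dx":-1,"dy":0,"dz":0,"wx":-0.96,"wy":0,"wz":0},{"dx":-1,"dy":0,"dz":0,"wx":-0.96,"wy":0,"wz":0},{"dx":-1,"dy":0,"dz":0,"wx":-0.96,"wy":0,"wz":0},{"dx":-0.8,"dy":0,"dz":0,"wx":-0.96,"wy":0,"wz":0},{"dx":0,"dy":0,"dz":0,"wx":-0.96,"wy":0,"wz":0},{"dx":0,"dy":0,"dz":0,"wx":-0.96,"wy":0,"wz":0},{"dx":0,"dy":0,"dz":0,"wx":-0.96,"wy":0,"wz":0},{"dx":0,"dy":0,"dz":0,"wx":-0.96,"wy":0,"wz":0},{"dx":0,"dy":0,"dz":0,"wx":-0.96,"wy":0,"wz":0},{"dx":0,"dy":0,"dz":0,"wx":-0.96,"wy":0,"wz":0},{"dx":0,"dy":0,"dz":0,"wx":-0.96,"wy":0,"wz":0},{"dx":0,"dy":0,"dz":0,"wx":-0.96,"wy":0,"wz":0},{"dx":0,"dy":0,"dz":0,"wx":-0.96,"wy":0,"wz":0},{"dx":0,"dy":0,"dz":0,"wx":-0.96,"wy":0,"wz":0},{"dx":0,"dy":0,"dz":0,"wx":-0.96,"wy":0,"wz":0},{"dx":0,"dy":0,"dz":0,"wx":-0.96,"wy":0,"wz":0},{"dx":0,"dy":0,"dz":0,"wx":-0.96,"wy":0,"wz":0}]' --fingers -1

```text
time_s: 2.38
tcp_pos: [0.2959, -0.6058, 0.3366]
eef_rot: [-131.1, 90.0, -17.4]
contact_force: [0.7, 0.3, -0.5]
gripper_width: 0.0875
```

```bash
python3 -c "
from h import *
goal([.5935,-.0345,.33],199.6)"
```

```text
pos [ 0.2959 -0.6058  0.3366] phi -156.36 t 2.3833 wid 0.0875
F [ 0.68  0.33 -0.54] M [-0.021  0.154  0.054] joints [-47.5  17.9  12.4  -0.  -84.5  71.1]
rows-worth d [  0.33 -25.09  20.2 ] w [ 0.88 -0.    0.  ] worldd [ 0.2976  0.5713 -0.0066]
```

>>> arm_command --plan '[{"dx":0,"dy":-0.96,"dz":0.78,"wx":0.1,"wy":0,"wz":0},{"dx":0,"dy":-0.96,"dz":0.78,"wx":0.1,"wy":0,"wz":0},{"dx":0,"dy":-0.96,"dz":0.78,"wx":0.1,"wy":0,"wz":0},{"dx":0,"dy":-0.96,"dz":0.78,"wx":0.1,"wy":0,"wz":0},{"dx":0,"dy":-0.96,"dz":0.78,"wx":0.1,"wy":0,"wz":0},{"dx":0,"dy":-0.96,"dz":0.78,"wx":0.1,"wy":0,"wz":0},{"dx":0,"dy":-0.96,"dz":0.78,"wx":0.1,"wy":0,"wz":0},{"dx":0,"dy":-0.96,"dz":0.78,"wx":0.1,"wy":0,"wz":0},{"dx":0,"dy":-0.96,"dz":0.78,"wx":0,"wy":0,"wz":0},{"dx":0,"dy":-0.96,"dz":0.78,"wx":0,"wy":0,"wz":0},{"dx":0,"dy":-0.96,"dz":0.78,"wx":0,"wy":0,"wz":0},{"dx":0,"dy":-0.96,"dz":0.78,"wx":0,"wy":0,"wz":0},{"dx":0,"dy":-0.96,"dz":0.78,"wx":0,"wy":0,"wz":0},{"dx":0,"dy":-0.96,"dz":0.78,"wx":0,"wy":0,"wz":0},{"dx":0,"dy":-0.96,"dz":0.78,"wx":0,"wy":0,"wz":0},{"dx":0,"dy":-0.96,"dz":0.78,"wx":0,"wy":0,"wz":0},{"dx":0,"dy":-0.96,"dz":0.78,"wx":0,"wy":0,"wz":0},{"dx":0,"dy":-0.96,"dz":0.78,"wx":0,"wy":0,"wz":0},{"dx":0,"dy":-0.96,"dz":0.78,"wx":0,"wy":0,"wz":0},{"dx":0,"dy":0,"dz":0,"wx":0,"wy":0,"wz":0}]'

```text
time_s: 4.05
tcp_pos: [0.5383, -0.1799, 0.3372]
eef_rot: [-98.2, 89.8, 11.7]
contact_force: [-0.1, -0.3, -0.5]
gripper_width: 0.0877
```

```bash
python3 -c "
from h import *
goal([.5935,-.0345,.33],199.7)"
```

```text
pos [ 0.5383 -0.1799  0.3372] phi -160.12 t 4.05 wid 0.0877
F [-0.06 -0.29 -0.47] M [-0.071  0.155 -0.054] joints [  1.2   7.1  -1.3  -0.  -81.4  18.6]
rows-worth d [ 0.38 -5.06  5.9 ] w [ 0.04 -0.01  0.05] worldd [ 0.0552  0.1454 -0.0072]
```

>>> arm_command --plan '[{"dx":0,"dy":-0.84,"dz":0.98,"wx":0,"wy":0,"wz":0},{"dx":0,"dy":-0.84,"dz":0.98,"wx":0,"wy":0,"wz":0},{"dx":0,"dy":-0.84,"dz":0.98,"wx":0,"wy":0,"wz":0},{"dx":0,"dy":-0.84,"dz":0.98,"wx":0,"wy":0,"wz":0},{"dx":0,"dy":-0.84,"dz":0.98,"wx":0,"wy":0,"wz":0},{"dx":0,"dy":-0.6,"dz":0.8,"wx":0,"wy":0,"wz":0},{"dx":0,"dy":0,"dz":0,"wx":0,"wy":0,"wz":0}]'

```text
time_s: 4.63
tcp_pos: [0.5914, -0.034, 0.3381]
eef_rot: [-103.3, 89.7, 6.6]
contact_force: [-0.1, -0.8, -0.3]
gripper_width: 0.088
```

```bash
python3 - <<'E'
from h import *
goal([.5935,-.0345,.233],199.7)
p,d=r.capture('scene');q,d=r.capture('top')
cv2.imwrite('pics/pre.png',np.hstack([cv2.resize(p[120:320,220:420],(400,400)),cv2.resize(q[90:290,230:430],(400,400))])[:,:,::-1])
E
```

```text
pos [ 0.5914 -0.034   0.3381] phi -160.13 t 4.6333 wid 0.088
F [-0.14 -0.8  -0.27] M [-0.027  0.173 -0.026] joints [ 15.6   9.5   1.6   0.  -81.8   4.2]
rows-worth d [ 5.26 -0.07 -0.05] w [ 0.04 -0.01  0.06] worldd [ 0.0021 -0.0005 -0.1051]
```

View pics/pre.png

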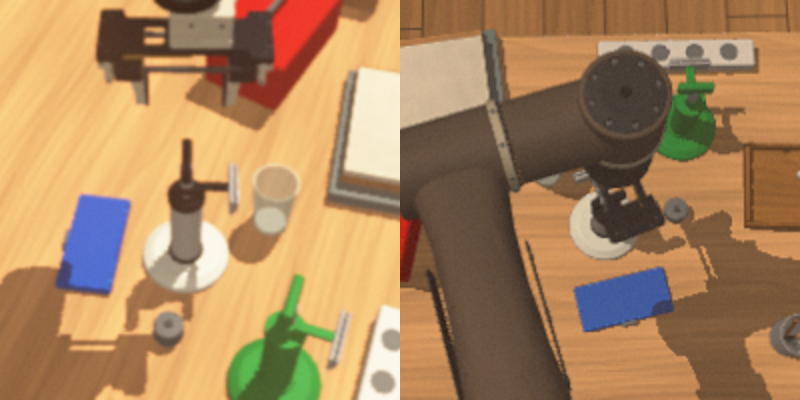

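The open jaws (scene crop tips at (142,100) and (232,100)) are lined up over the handle at (186,155). Descending.

>>> arm_command --plan '[{"dx":0.8,"dy":-0.07,"dz":-0.05,"wx":0.04,"wy":0,"wz":0.05},{"dx":0.8,"dy":0,"dz":0,"wx":0,"wy":0,"wz":0},{"dx":0.8,"dy":0,"dz":0,"wx":0,"wy":0,"wz":0},{"dx":0.8,"dy":0,"dz":0,"wx":0,"wy":0,"wz":0},{"dx":0.7,"dy":0,"dz":0,"wx":0,"wy":0,"wz":0},{"dx":0.6,"dy":0,"dz":0,"wx":0,"wy":0,"wz":0},{"dx":0.4,"dy":0,"dz":0,"wx":0,"wy":0,"wz":0},{"dx":0,"dy":0,"dz":0,"wx":0,"wy":0,"wz":0}]'

```text
time_s: 5.4
tcp_pos: [0.5906, -0.0457, 0.2394]
eef_rot: [-126.8, 89.7, -17.5]
contact_force: [0.1, -0.0, 0.4]
gripper_width: 0.0875
```

```bash
python3 - <<'E'
from h import *
goal([.5935,-.0345,.233],199.7)
p,d=r.capture('scene')
cv2.imwrite('pics/pre2.png',cv2.resize(p[140:260,260:380],(600,600))[:,:,::-1])
E
```

```text
pos [ 0.5906 -0.0457  0.2394] phi -160.73 t 5.4 wid 0.0875
F [ 0.08 -0.04  0.37] M [0.009 0.187 0.008] joints [ 14.6  11.7  -8.3   0.2 -69.7   4.6]
rows-worth d [ 0.32 -0.32  0.48] w [-0.09 -0.04  0.06] worldd [ 0.0029  0.0112 -0.0064]
```

View pics/pre2.png

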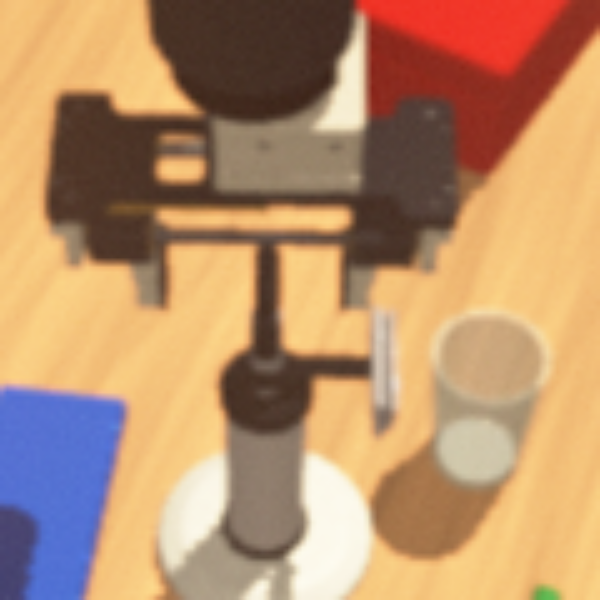

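>>> arm_command --plan '[{"dx":0.15,"dy":-0.16,"dz":0.25,"wx":-0.05,"wy":-0.02,"wz":0.03},{"dx":0.15,"dy":-0.16,"dz":0.25,"wx":-0.05,"wy":-0.02,"wz":0.03},{"dx":0,"dy":0,"dz":0,"wx":0,"wy":0,"wz":0}]'

```text
time_s: 5.7
tcp_pos: [0.5949, -0.0344, 0.2365]
eef_rot: [-113.4, 89.8, -3.8]
contact_force: [-0.6, -0.4, -0.2]
gripper_width: 0.0879
```

```bash
python3 - <<'E'
from h import *
goal([.5935,-.0345,.233],199.7)
E
```

```text
pos [ 0.5949 -0.0344  0.2365] phi -160.31 t 5.7 wid 0.0879
F [-0.63 -0.42 -0.19] M [-0.004  0.143  0.011] joints [ 15.5  12.2  -8.    0.1 -69.6   4.1]
rows-worth d [0.17 0.07 0.02] w [-0.   -0.02  0.05] worldd [-0.0014 -0.0001 -0.0035]
```

>>> arm_command --plan '[{"dx":0.15,"dy":0.07,"dz":0,"wx":0,"wy":0,"wz":0.04},{"dx":0,"dy":0,"dz":0,"wx":0,"wy":0,"wz":0}]'

```text
time_s: 5.87
tcp_pos: [0.5942, -0.0342, 0.2341]
eef_rot: [-138.8, 89.9, -29.1]
contact_force: [-0.9, 0.1, 0.6]
gripper_width: 0.088
```

>>> arm_command --plan '[{"dx":0,"dy":0,"dz":0,"wx":0,"wy":0,"wz":0},{"dx":0,"dy":0,"dz":0,"wx":0,"wy":0,"wz":0},{"dx":0,"dy":0,"dz":0,"wx":0,"wy":0,"wz":0},{"dx":0,"dy":0,"dz":0,"wx":0,"wy":0,"wz":0},{"dx":0,"dy":0,"dz":0,"wx":0,"wy":0,"wz":0},{"dx":0,"dy":0,"dz":0,"wx":0,"wy":0,"wz":0}]' --fingers 1 --force 12

```text
time_s: 6.37
tcp_pos: [0.5945, -0.0339, 0.2349]
eef_rot: [-129.1, 89.8, -19.3]
contact_force: [-0.4, 0.2, -0.3]
gripper_width: 0.0533
```

```bash
python3 - <<'E'
from h import *
goal([.5935,-.0345,.233],199.7)
E
```

```text
pos [ 0.5945 -0.0339  0.2349] phi -160.21 t 6.3667 wid 0.0533
F [-0.39  0.17 -0.32] M [-0.016  0.104  0.004] joints [ 15.6  12.3  -8.2   0.1 -69.4   4.1]
rows-worth d [ 0.09  0.06 -0.01] w [ 0.02 -0.03  0.03] worldd [-0.001  -0.0006 -0.0019]
```

>>> arm_command --plan '[{"dx":0,"dy":0,"dz":0,"wx":0,"wy":0,"wz":0},{"dx":0,"dy":0,"dz":0,"wx":0,"wy":0,"wz":0},{"dx":0,"dy":0,"dz":0,"wx":0,"wy":0,"wz":0},{"dx":0,"dy":0,"dz":0,"wx":0,"wy":0,"wz":0},{"dx":0,"dy":0,"dz":0,"wx":0,"wy":0,"wz":0},{"dx":0,"dy":0,"dz":0,"wx":0,"wy":0,"wz":0},{"dx":0,"dy":0,"dz":0,"wx":0,"wy":0,"wz":0}]'

```text
time_s: 6.95
tcp_pos: [0.5938, -0.0344, 0.235]
eef_rot: [-149.9, 89.9, -40.1]
contact_force: [-0.5, 0.0, 1.0]
gripper_width: 0.0132
```

```bash
python3 - <<'E'
from h import *
goal([.5935,-.0345,.233],199.7)
E
```

```text
pos [ 0.5938 -0.0344  0.235 ] phi -160.22 t 6.95 wid 0.0132
F [-0.46  0.04  1.  ] M [-0.036  0.565  0.012] joints [ 15.6  12.2  -8.2   0.1 -69.5   4.1]
rows-worth d [ 0.1   0.01 -0.  ] w [ 0.02 -0.03  0.02] worldd [-0.0003 -0.0001 -0.002 ]
```

>>> arm_command --plan '[{"dx":0,"dy":0,"dz":0,"wx":-0.4,"wy":0,"wz":0},{"dx":0,"dy":0,"dz":0,"wx":-0.5,"wy":0,"wz":0},{"dx":0,"dy":0,"dz":0,"wx":-0.5,"wy":0,"wz":0},{"dx":0,"dy":0,"dz":0,"wx":-0.5,"wy":0,"wz":0}]'

```text
time_s: 7.28
tcp_pos: [0.5937, -0.0344, 0.235]
eef_rot: [-153.7, 89.9, -35.0]
contact_force: [-1.2, 0.2, 0.1]
gripper_width: 0.0131
```

```bash
python3 - <<'E'
from h import *
goal([.5938,-.0344,.235],199.8+57.3)
E
```

```text
pos [ 0.5937 -0.0344  0.235 ] phi -151.27 t 7.2833 wid 0.0131
F [-1.22  0.21  0.09] M [-0.061  0.348 -0.015] joints [ 15.6  12.2  -8.2   0.1 -69.5  13.1]
rows-worth d [-0. -0. -0.] w [-10.55  -0.03   0.  ] worldd [ 0.0001 -0.      0.    ]
```

Turning freely with low forces. Continuing.

>>> arm_command --plan '[{"dx":0,"dy":0,"dz":0,"wx":-0.6,"wy":0,"wz":0},{"dx":0,"dy":0,"dz":0,"wx":-0.6,"wy":0,"wz":0},{"dx":0,"dy":0,"dz":0,"wx":-0.6,"wy":0,"wz":0},{"dx":0,"dy":0,"dz":0,"wx":-0.6,"wy":0,"wz":0},{"dx":0,"dy":0,"dz":0,"wx":-0.6,"wy":0,"wz":0},{"dx":0,"dy":0,"dz":0,"wx":-0.6,"wy":0,"wz":0},{"dx":0,"dy":0,"dz":0,"wx":-0.6,"wy":0,"wz":0},{"dx":0,"dy":0,"dz":0,"wx":-0.6,"wy":0,"wz":0}]'

```text
time_s: 7.95
tcp_pos: [0.5936, -0.0344, 0.2349]
eef_rot: [-169.6, 89.9, -27.8]
contact_force: [-1.1, 0.4, 0.6]
gripper_width: 0.0131
```

```bash
python3 - <<'E'
from h import *
goal([.5938,-.0344,.235],199.8+57.3)
E
```

```text
pos [ 0.5936 -0.0344  0.2349] phi -128.2 t 7.95 wid 0.0131
F [-1.15  0.38  0.62] M [-0.069  0.412 -0.062] joints [ 15.6  12.2  -8.2   0.1 -69.5  36.2]
rows-worth d [-0.   -0.   -0.01] w [-5.52 -0.03 -0.  ] worldd [ 0.0002 -0.      0.0001]
```

>>> arm_command --plan '[{"dx":0,"dy":0,"dz":0,"wx":-0.6,"wy":0,"wz":0},{"dx":0,"dy":0,"dz":0,"wx":-0.6,"wy":0,"wz":0},{"dx":0,"dy":0,"dz":0,"wx":-0.6,"wy":0,"wz":0},{"dx":0,"dy":0,"dz":0,"wx":-0.6,"wy":0,"wz":0},{"dx":0,"dy":0,"dz":0,"wx":-0.6,"wy":0,"wz":0},{"dx":0,"dy":0,"dz":0,"wx":-0.6,"wy":0,"wz":0},{"dx":0,"dy":0,"dz":0,"wx":-0.6,"wy":0,"wz":0},{"dx":0,"dy":0,"dz":0,"wx":-0.6,"wy":0,"wz":0},{"dx":0,"dy":0,"dz":0,"wx":-0.4,"wy":0,"wz":0},{"dx":0,"dy":0,"dz":0,"wx":0,"wy":0,"wz":0}]'

```text
time_s: 8.78
tcp_pos: [0.5937, -0.0344, 0.235]
eef_rot: [175.5, 89.8, -17.5]
contact_force: [-1.5, -0.8, 0.3]
gripper_width: 0.0133
```

```bash
python3 - <<'E'
from h import *
goal([.5938,-.0344,.235],199.8+57.3)
p,d=r.capture('scene')
cv2.imwrite('pics/turn.png',cv2.resize(p[140:260,260:380],(600,600))[:,:,::-1])
E
```

```text
pos [ 0.5937 -0.0344  0.235 ] phi -103.02 t 8.7833 wid 0.0133
F [-1.49 -0.79  0.29] M [-0.093  0.376 -0.059] joints [ 15.6  12.2  -8.2   0.1 -69.5  61.4]
rows-worth d [-0.    0.   -0.01] w [-0.03 -0.03 -0.  ] worldd [ 0.0001 -0.      0.    ]
```

View pics/turn.png

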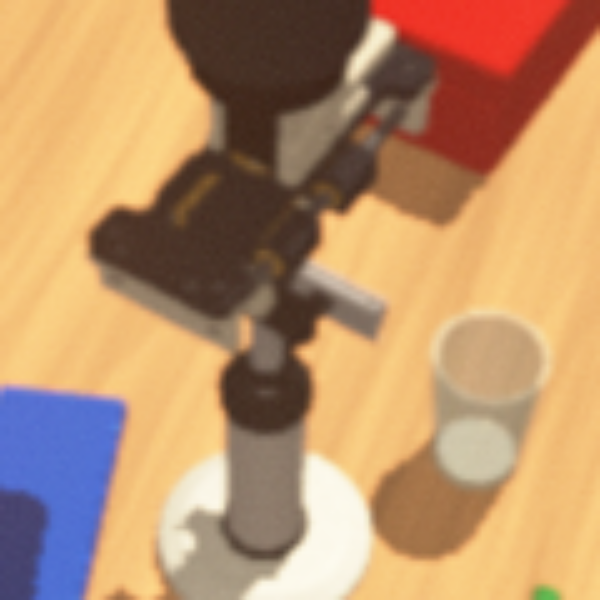

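>>> arm_command --plan '[{"dx":-0.3,"dy":0,"dz":0,"wx":0,"wy":0,"wz":0},{"dx":-0.3,"dy":0,"dz":0,"wx":0,"wy":0,"wz":0},{"dx":-0.3,"dy":0,"dz":0,"wx":0,"wy":0,"wz":0},{"dx":-0.3,"dy":0,"dz":0,"wx":0,"wy":0,"wz":0}]'

```text
time_s: 9.17
tcp_pos: [0.5934, -0.0343, 0.2581]
eef_rot: [94.0, 89.9, -99.4]
contact_force: [1.1, -1.6, -5.2]
gripper_width: 0.0133
```

```bash
python3 - <<'E'
from h import *
goal([.5938,-.0344,.285],199.8+57.3)
E
```

```text
pos [ 0.5934 -0.0343  0.2581] phi -103.36 t 9.1667 wid 0.0133
F [ 1.13 -1.56 -5.24] M [-0.327 -0.454  0.022] joints [ 15.6  11.6  -6.    0.1 -72.5  61.1]
rows-worth d [-1.35  0.   -0.02] w [-0.1  -0.   -0.01] worldd [ 0.0004 -0.0001  0.0269]
```

>>> arm_command --plan '[{"dx":-0.25,"dy":0,"dz":0,"wx":-0.04,"wy":0,"wz":0},{"dx":-0.25,"dy":0,"dz":0,"wx":-0.03,"wy":0,"wz":0},{"dx":-0.25,"dy":0,"dz":0,"wx":0,"wy":0,"wz":0},{"dx":-0.25,"dy":0,"dz":0,"wx":0,"wy":0,"wz":0},{"dx":0,"dy":0,"dz":0,"wx":0,"wy":0,"wz":0}]'

```text
time_s: 9.58
tcp_pos: [0.5936, -0.0343, 0.282]
eef_rot: [159.3, 89.9, -33.7]
contact_force: [-0.0, -0.2, -0.7]
gripper_width: 0.013
```

```bash
python3 - <<'E'
from h import *
goal([.5938,-.0344,.285],199.8+57.3)
E
```

```text
pos [ 0.5936 -0.0343  0.282 ] phi -103.05 t 9.5833 wid 0.013
F [-0.01 -0.18 -0.67] M [-0.323  0.167 -0.029] joints [ 15.5  10.9  -3.7   0.1 -75.3  61.4]
rows-worth d [-0.15  0.   -0.01] w [-0.03 -0.01 -0.01] worldd [ 0.0002 -0.0001  0.003 ]
```

>>> arm_command --plan '[{"dx":-0.12,"dy":0,"dz":0,"wx":0,"wy":0,"wz":0},{"dx":-0.12,"dy":0,"dz":0,"wx":0,"wy":0,"wz":0},{"dx":-0.12,"dy":0,"dz":0,"wx":0,"wy":0,"wz":0}]'

```text
time_s: 9.83
tcp_pos: [0.5934, -0.0343, 0.2894]
eef_rot: [162.4, 89.9, -30.7]
contact_force: [1.7, -1.2, -4.1]
gripper_width: 0.0135
```

>>> arm_command --plan '[{"dx":-0.1,"dy":0,"dz":0,"wx":0,"wy":0,"wz":0}]'

```text
time_s: 9.92
tcp_pos: [0.5934, -0.0343, 0.2916]
eef_rot: [160.7, 89.9, -32.4]
contact_force: [1.1, -1.1, -4.0]
gripper_width: 0.0129
```

>>> arm_command --plan '[{"dx":-0.1,"dy":0,"dz":0,"wx":0,"wy":0,"wz":0}]'

```text
time_s: 10.0
tcp_pos: [0.5934, -0.0343, 0.2937]
eef_rot: [155.9, 90.0, -37.1]
contact_force: [2.3, -1.1, -3.8]
gripper_width: 0.0134
```

>>> arm_command --plan '[{"dx":-0.12,"dy":0,"dz":0,"wx":0,"wy":0,"wz":0}]'

```text
time_s: 10.08
tcp_pos: [0.5934, -0.0343, 0.2961]
eef_rot: [139.5, 90.0, -53.6]
contact_force: [1.0, -1.0, -3.8]
gripper_width: 0.0134
```

>>> arm_command --plan '[{"dx":-0.12,"dy":0,"dz":0,"wx":0,"wy":0,"wz":0}]'

```text
time_s: 10.17
tcp_pos: [0.5934, -0.0343, 0.2987]
eef_rot: [125.9, 90.0, -67.2]
contact_force: [2.2, -1.5, -4.1]
gripper_width: 0.0133
```

>>> arm_command --plan '[{"dx":-0.12,"dy":0,"dz":0,"wx":0,"wy":0,"wz":0}]'

```text
time_s: 10.25
tcp_pos: [0.5934, -0.0343, 0.3013]
eef_rot: [122.9, 90.0, -70.1]
contact_force: [2.1, -1.1, -4.2]
gripper_width: 0.0131
```

>>> arm_command --plan '[{"dx":-0.12,"dy":0,"dz":0,"wx":0,"wy":0,"wz":0}]'

```text
time_s: 10.33
tcp_pos: [0.5934, -0.0343, 0.3039]
eef_rot: [118.1, 90.0, -74.9]
contact_force: [1.3, -1.0, -3.1]
gripper_width: 0.0132
```

>>> arm_command --plan '[{"dx":-0.12,"dy":0,"dz":0,"wx":0,"wy":0,"wz":0}]'

```text
time_s: 10.42
tcp_pos: [0.5934, -0.0343, 0.3065]
eef_rot: [107.2, 90.0, -85.9]
contact_force: [1.6, -0.2, -3.4]
gripper_width: 0.0134
```

>>> arm_command --plan '[{"dx":-0.12,"dy":0,"dz":0,"wx":0,"wy":0,"wz":0}]'

```text
time_s: 10.5
tcp_pos: [0.5934, -0.0343, 0.3092]
eef_rot: [109.3, 90.0, -83.8]
contact_force: [0.6, -1.2, -4.7]
gripper_width: 0.0132
```

>>> arm_command --plan '[{"dx":-0.1,"dy":0,"dz":0,"wx":0,"wy":0,"wz":0}]'

```text
time_s: 10.58
tcp_pos: [0.5934, -0.0343, 0.3115]
eef_rot: [113.2, 90.0, -79.9]
contact_force: [2.1, -1.0, -4.1]
gripper_width: 0.0134
```

>>> arm_command --plan '[{"dx":-0.1,"dy":0,"dz":0,"wx":0,"wy":0,"wz":0}]'

```text
time_s: 10.67
tcp_pos: [0.5934, -0.0343, 0.3137]
eef_rot: [115.4, 90.0, -77.6]
contact_force: [2.6, -1.7, -4.8]
gripper_width: 0.0133
```

>>> arm_command --plan '[{"dx":-0.1,"dy":0,"dz":0,"wx":0,"wy":0,"wz":0}]'

```text
time_s: 10.75
tcp_pos: [0.5933, -0.0342, 0.3157]
eef_rot: [89.0, 90.0, -104.1]
contact_force: [3.0, -1.1, -9.5]
gripper_width: 0.0129
```

Force rose from 4 to 9.5 N. That is the stop.

>>> arm_command --plan '[{"dx":0,"dy":0,"dz":0,"wx":0,"wy":0,"wz":0}]'

```text
time_s: 10.83
tcp_pos: [0.5933, -0.0342, 0.3158]
eef_rot: [78.0, 90.0, -115.1]
contact_force: [1.8, -2.1, -5.3]
gripper_width: 0.013
```

```bash
python3 - <<'E'
from h import *
goal([.5938,-.0344,.285],199.8+57.3)
p,d=r.capture('scene')
cv2.imwrite('pics/up.png',cv2.resize(p[120:260,250:390],(600,600))[:,:,::-1])
goal([.5938,-.0344,.285],199.8+57.3)
E
```

```text
pos [ 0.5933 -0.0342  0.3158] phi -103.08 t 10.8333 wid 0.013
F [ 1.79 -2.13 -5.32] M [-0.616 -0.807  0.027] joints [ 15.5  10.2  -0.3   0.  -79.5  61.4]
rows-worth d [ 1.54  0.   -0.03] w [-0.04  0.   -0.01] worldd [ 0.0005 -0.0002 -0.0308]
pos [ 0.5933 -0.0342  0.3157] phi -103.07 t 10.8833 wid 0.0136
F [ 2.31 -1.11 -4.74] M [-0.552 -0.772 -0.007] joints [ 15.5  10.2  -0.3   0.  -79.5  61.4]
rows-worth d [ 1.53  0.   -0.03] w [-0.04  0.   -0.01] worldd [ 0.0005 -0.0002 -0.0307]
```

View pics/up.png

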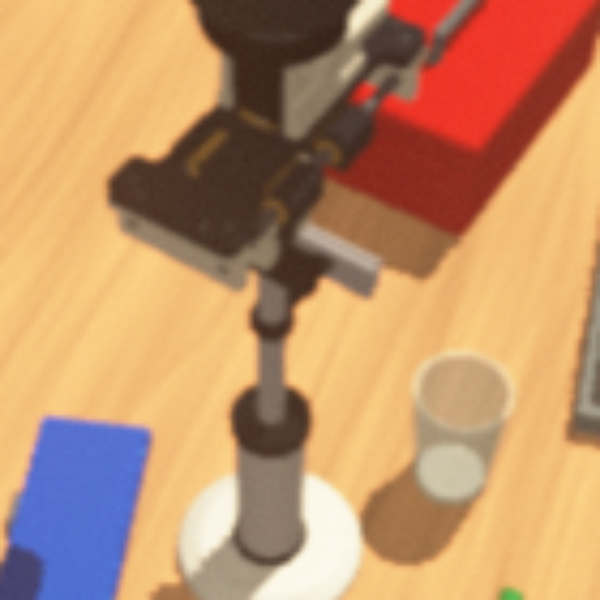

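>>> arm_command --plan '[{"dx":-0.06,"dy":0,"dz":0,"wx":0,"wy":0,"wz":0}]'

```text
time_s: 10.97
tcp_pos: [0.5932, -0.0342, 0.3161]
eef_rot: [30.9, 89.9, -162.1]
contact_force: [3.5, -1.3, -10.7]
gripper_width: 0.013
```

>>> arm_command --plan '[{"dx":0.07,"dy":0,"dz":0,"wx":0,"wy":0,"wz":0},{"dx":0,"dy":0,"dz":0,"wx":0,"wy":0,"wz":0}]'

```text
time_s: 11.13
tcp_pos: [0.5933, -0.0343, 0.3148]
eef_rot: [45.0, 89.9, -148.1]
contact_force: [1.5, -1.2, -5.1]
gripper_width: 0.0131
```

```bash
python3 - <<'E'
from h import *
goal([.5938,-.0344,.3133],199.8)
E
```

```text
pos [ 0.5933 -0.0343  0.3148] phi -103.08 t 11.1333 wid 0.0131
F [ 1.5  -1.17 -5.14] M [-0.454 -0.584 -0.024] joints [ 15.5  10.3  -0.4   0.  -79.4  61.4]
rows-worth d [ 0.07  0.   -0.02] w [ 1.246e+01  0.000e+00 -1.000e-02] worldd [ 0.0005 -0.0001 -0.0015]
```

>>> arm_command --plan '[{"dx":0.05,"dy":0,"dz":0,"wx":0,"wy":0,"wz":0},{"dx":0,"dy":0,"dz":0,"wx":0,"wy":0,"wz":0}]'

```text
time_s: 11.3
tcp_pos: [0.5934, -0.0343, 0.3144]
eef_rot: [83.4, 90.0, -109.7]
contact_force: [1.7, -0.5, -4.9]
gripper_width: 0.0137
```

```bash
python3 - <<'E'
from h import *
goal([.5938,-.0344,.3133],199.8)
E
```

```text
pos [ 0.5934 -0.0343  0.3144] phi -103.07 t 11.3 wid 0.0137
F [ 1.69 -0.53 -4.9 ] M [-0.327 -0.369  0.023] joints [ 15.5  10.3  -0.4   0.  -79.3  61.4]
rows-worth d [ 0.05 -0.   -0.02] w [ 1.246e+01 -0.000e+00 -1.000e-02] worldd [ 0.0004 -0.0001 -0.0011]
```

>>> arm_command --plan '[{"dx":0.05,"dy":0,"dz":0,"wx":0,"wy":0,"wz":0},{"dx":0,"dy":0,"dz":0,"wx":0,"wy":0,"wz":0}]'

```text
time_s: 11.47
tcp_pos: [0.5935, -0.0343, 0.3141]
eef_rot: [147.9, 89.9, -45.2]
contact_force: [2.1, -0.5, -4.3]
gripper_width: 0.0131
```

```bash
python3 - <<'E'
from h import *
goal([.5938,-.0344,.3133],199.8)
E
```

```text
pos [ 0.5935 -0.0343  0.3141] phi -103.06 t 11.4667 wid 0.0131
F [ 2.1  -0.47 -4.34] M [-0.385 -0.336 -0.01 ] joints [ 15.6  10.2  -0.5   0.1 -79.2  61.4]
rows-worth d [ 0.04  0.   -0.02] w [ 1.247e+01 -1.000e-02 -0.000e+00] worldd [ 0.0003 -0.0001 -0.0008]
```

>>> arm_command --plan '[{"dx":0,"dy":0,"dz":0,"wx":0.4,"wy":0,"wz":0},{"dx":0,"dy":0,"dz":0,"wx":0.5,"wy":0,"wz":0},{"dx":0,"dy":0,"dz":0,"wx":0.5,"wy":0,"wz":0},{"dx":0,"dy":0,"dz":0,"wx":0.5,"wy":0,"wz":0}]'

```text
time_s: 11.8
tcp_pos: [0.5934, -0.0343, 0.3142]
eef_rot: [173.3, 89.9, -28.7]
contact_force: [1.1, -0.6, -3.3]
gripper_width: 0.0131
```

```bash
python3 - <<'E'
from h import *
goal([.5938,-.0344,.3137],199.8)
E
```

```text
pos [ 0.5934 -0.0343  0.3142] phi -112.01 t 11.8 wid 0.0131
F [ 1.08 -0.64 -3.27] M [-0.41  -0.39  -0.013] joints [ 15.6  10.2  -0.5   0.1 -79.2  52.4]
rows-worth d [ 0.03 -0.   -0.02] w [ 1.051e+01 -2.000e-02  1.000e-02] worldd [ 0.0004 -0.0001 -0.0005]
```

>>> arm_command --plan '[{"dx":0.01,"dy":0,"dz":0,"wx":0.4,"wy":0,"wz":0},{"dx":0.01,"dy":0,"dz":0,"wx":0.4,"wy":0,"wz":0},{"dx":0,"dy":0,"dz":0,"wx":0.4,"wy":0,"wz":0}]'

```text
time_s: 12.05
tcp_pos: [0.5935, -0.0343, 0.3142]
eef_rot: [-174.4, 89.9, -22.2]
contact_force: [2.3, -1.1, -3.5]
gripper_width: 0.0136
```

```bash
python3 - <<'E'
from h import *
goal([.5938,-.0344,.3137],199.8)
E
```

```text
pos [ 0.5935 -0.0343  0.3142] phi -117.81 t 12.05 wid 0.0136
F [ 2.25 -1.07 -3.55] M [-0.346 -0.387  0.046] joints [ 15.6  10.2  -0.6   0.1 -79.2  46.6]
rows-worth d [ 0.03 -0.   -0.02] w [ 9.25 -0.02  0.01] worldd [ 0.0003 -0.0001 -0.0005]
```

>>> arm_command --plan '[{"dx":0,"dy":0,"dz":0,"wx":0.35,"wy":0,"wz":0},{"dx":0,"dy":0,"dz":0,"wx":0.35,"wy":0,"wz":0}]'

```text
time_s: 12.22
tcp_pos: [0.5934, -0.0343, 0.3142]
eef_rot: [-168.5, 89.9, -19.7]
contact_force: [1.1, -1.3, -3.3]
gripper_width: 0.0129
```

```bash
python3 - <<'E'
from h import *
goal([.5938,-.0344,.3137],199.8)
E
```

```text
pos [ 0.5934 -0.0343  0.3142] phi -121.19 t 12.2167 wid 0.0129
F [ 1.09 -1.28 -3.33] M [-0.494 -0.451  0.002] joints [ 15.6  10.2  -0.6   0.1 -79.2  43.2]
rows-worth d [ 0.02 -0.01 -0.02] w [ 8.51 -0.02  0.01] worldd [ 0.0004 -0.0001 -0.0005]
```

>>> arm_command --plan '[{"dx":0,"dy":0,"dz":0,"wx":0.35,"wy":0,"wz":0},{"dx":0,"dy":0,"dz":0,"wx":0.35,"wy":0,"wz":0}]'

```text
time_s: 12.38
tcp_pos: [0.5934, -0.0343, 0.3142]
eef_rot: [-164.2, 89.9, -18.8]
contact_force: [1.2, -0.5, -2.9]
gripper_width: 0.0135
```

```bash
python3 - <<'E'
from h import *
goal([.5938,-.0344,.3137],199.8)
E
```

```text
pos [ 0.5934 -0.0343  0.3142] phi -124.55 t 12.3833 wid 0.0135
F [ 1.23 -0.45 -2.88] M [-0.432 -0.427  0.022] joints [ 15.6  10.2  -0.6   0.1 -79.1  39.9]
rows-worth d [ 0.03 -0.01 -0.02] w [ 7.78 -0.02  0.02] worldd [ 0.0004 -0.0001 -0.0005]
```

>>> arm_command --plan '[{"dx":0,"dy":0,"dz":0,"wx":0.35,"wy":0,"wz":0},{"dx":0,"dy":0,"dz":0,"wx":0.35,"wy":0,"wz":0}]'

```text
time_s: 12.55
tcp_pos: [0.5934, -0.0343, 0.3142]
eef_rot: [-161.3, 89.9, -19.3]
contact_force: [1.2, -0.7, -3.6]
gripper_width: 0.013
```

```bash
python3 - <<'E'
from h import *
goal([.5938,-.0344,.3137],199.8)
E
```

```text
pos [ 0.5934 -0.0343  0.3142] phi -127.91 t 12.55 wid 0.013
F [ 1.22 -0.71 -3.55] M [-0.335 -0.352  0.048] joints [ 15.6  10.2  -0.6   0.1 -79.1  36.5]
rows-worth d [ 0.02 -0.01 -0.02] w [ 7.04 -0.02  0.02] worldd [ 0.0004 -0.0001 -0.0005]
```

>>> arm_command --plan '[{"dx":0,"dy":0,"dz":0,"wx":0.4,"wy":0,"wz":0},{"dx":0,"dy":0,"dz":0,"wx":0.4,"wy":0,"wz":0}]'

```text
time_s: 12.72
tcp_pos: [0.5935, -0.0343, 0.3142]
eef_rot: [-155.4, 89.9, -17.1]
contact_force: [1.1, -0.9, -3.0]
gripper_width: 0.0135
```

```bash
python3 - <<'E'
from h import *
goal([.5938,-.0344,.3137],199.8)
p,d=r.capture('scene')
cv2.imwrite('pics/mid.png',cv2.resize(p[120:260,250:390],(600,600))[:,:,::-1])
E
```

```text
pos [ 0.5935 -0.0343  0.3142] phi -131.74 t 12.7167 wid 0.0135
F [ 1.12 -0.94 -2.98] M [-0.396 -0.475  0.027] joints [ 15.6  10.2  -0.6   0.1 -79.1  32.7]
rows-worth d [ 0.03 -0.01 -0.02] w [ 6.21 -0.03  0.02] worldd [ 0.0003 -0.0001 -0.0005]
```

View pics/mid.png

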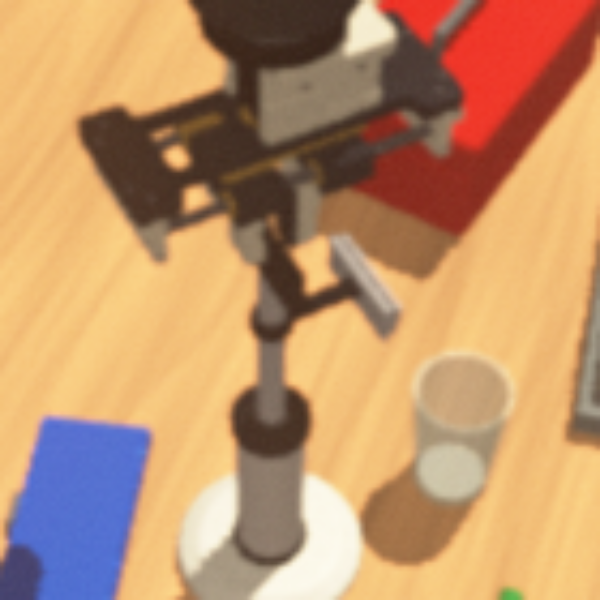

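The clip turns with the handle with no build-up in torque, so the pin is in the notch. Continuing home.

>>> arm_command --plan '[{"dx":0,"dy":0,"dz":0,"wx":0.5,"wy":0,"wz":0},{"dx":0,"dy":0,"dz":0,"wx":0.5,"wy":0,"wz":0},{"dx":0,"dy":0,"dz":0,"wx":0.5,"wy":0,"wz":0},{"dx":0,"dy":0,"dz":0,"wx":0.5,"wy":0,"wz":0},{"dx":0,"dy":0,"dz":0,"wx":0.5,"wy":0,"wz":0},{"dx":0,"dy":0,"dz":0,"wx":0.5,"wy":0,"wz":0},{"dx":0,"dy":0,"dz":0,"wx":0.5,"wy":0,"wz":0},{"dx":0,"dy":0,"dz":0,"wx":0.5,"wy":0,"wz":0}]'

```text
time_s: 13.43
tcp_pos: [0.5935, -0.0343, 0.3142]
eef_rot: [-134.2, 89.8, -14.8]
contact_force: [2.6, -0.5, -3.7]
gripper_width: 0.0132
```

```bash
python3 - <<'E'
from h import *
goal([.5938,-.0344,.3137],199.8)
E
```

```text
pos [ 0.5935 -0.0343  0.3142] phi -150.58 t 13.4333 wid 0.0132
F [ 2.58 -0.51 -3.74] M [-0.33  -0.433  0.041] joints [ 15.6  10.1  -0.6   0.1 -79.1  13.8]
rows-worth d [ 0.03 -0.01 -0.01] w [ 2.1  -0.02  0.03] worldd [ 0.0003 -0.0001 -0.0005]
```

>>> arm_command --plan '[{"dx":0,"dy":0,"dz":0,"wx":0.35,"wy":0,"wz":0},{"dx":0,"dy":0,"dz":0,"wx":0.35,"wy":0,"wz":0},{"dx":0,"dy":0,"dz":0,"wx":0.35,"wy":0,"wz":0},{"dx":0,"dy":0,"dz":0,"wx":0.35,"wy":0,"wz":0},{"dx":0,"dy":0,"dz":0,"wx":0.25,"wy":0,"wz":0}]'

```text
time_s: 13.85
tcp_pos: [0.5935, -0.0342, 0.3142]
eef_rot: [-126.1, 89.8, -14.4]
contact_force: [1.8, -1.3, -4.5]
gripper_width: 0.0134
```

```bash
python3 - <<'E'
from h import *
goal([.5938,-.0344,.3137],199.8)
E
```

```text
pos [ 0.5935 -0.0342  0.3142] phi -158.35 t 13.85 wid 0.0134
F [ 1.77 -1.34 -4.45] M [-0.29  -0.433  0.043] joints [ 15.6  10.1  -0.6   0.1 -79.1   6. ]
rows-worth d [ 0.02 -0.01 -0.01] w [ 0.4  -0.02  0.03] worldd [ 0.0003 -0.0002 -0.0005]
```

>>> arm_command --plan '[{"dx":0,"dy":0,"dz":0,"wx":0.15,"wy":0,"wz":0},{"dx":0,"dy":0,"dz":0,"wx":0.15,"wy":0,"wz":0}]'

```text
time_s: 14.02
tcp_pos: [0.5935, -0.0342, 0.3142]
eef_rot: [-124.0, 89.8, -13.8]
contact_force: [1.3, -1.4, -3.4]
gripper_width: 0.0133
```

```bash
python3 - <<'E'
from h import *
goal([.5938,-.0344,.3137],199.8)
E
```

```text
pos [ 0.5935 -0.0342  0.3142] phi -159.77 t 14.0167 wid 0.0133
F [ 1.3  -1.36 -3.41] M [-0.342 -0.464  0.054] joints [ 15.6  10.1  -0.6   0.1 -79.1   4.6]
rows-worth d [ 0.03 -0.01 -0.01] w [ 0.09 -0.02  0.04] worldd [ 0.0003 -0.0002 -0.0005]
```

>>> arm_command --plan '[{"dx":0,"dy":0,"dz":0,"wx":0.12,"wy":0,"wz":0}]'

```text
time_s: 14.1
tcp_pos: [0.5935, -0.0343, 0.3142]
eef_rot: [-123.4, 89.8, -13.8]
contact_force: [2.4, -0.4, -3.7]
gripper_width: 0.0134
```

```bash
python3 - <<'E'
from h import *
goal([.5938,-.0344,.3137],199.8)
E
```

```text
pos [ 0.5935 -0.0343  0.3142] phi -160.35 t 14.1 wid 0.0134
F [ 2.4  -0.37 -3.69] M [-0.362 -0.411  0.057] joints [ 15.6  10.1  -0.6   0.1 -79.1   4. ]
rows-worth d [ 0.03 -0.01 -0.01] w [-0.03 -0.02  0.04] worldd [ 0.0003 -0.0001 -0.0005]
```

>>> arm_command --plan '[{"dx":0,"dy":0,"dz":0,"wx":0.12,"wy":0,"wz":0},{"dx":0,"dy":0,"dz":0,"wx":0,"wy":0,"wz":0}]'

```text
time_s: 14.27
tcp_pos: [0.5935, -0.0342, 0.3142]
eef_rot: [-123.1, 89.8, -14.1]
contact_force: [2.5, -0.9, -2.9]
gripper_width: 0.0132
```

```bash
python3 - <<'E'
from h import *
goal([.5938,-.0344,.3137],199.8)
E
```

```text
pos [ 0.5935 -0.0342  0.3142] phi -160.95 t 14.2667 wid 0.0132
F [ 2.46 -0.92 -2.94] M [-0.312 -0.435  0.043] joints [ 15.6  10.1  -0.6   0.1 -79.1   3.4]
rows-worth d [ 0.03 -0.01 -0.01] w [-0.16 -0.02  0.04] worldd [ 0.0003 -0.0002 -0.0005]
```

>>> arm_command --plan '[{"dx":0,"dy":0,"dz":0,"wx":0.15,"wy":0,"wz":0}]'

```text
time_s: 14.35
tcp_pos: [0.5935, -0.0342, 0.3142]
eef_rot: [-122.4, 89.8, -14.1]
contact_force: [1.1, -1.0, -3.6]
gripper_width: 0.0133
```

```bash
python3 - <<'E'
from h import *
goal([.5938,-.0344,.3137],199.8)
E
```

```text
pos [ 0.5935 -0.0342  0.3142] phi -161.64 t 14.35 wid 0.0133
F [ 1.07 -0.96 -3.62] M [-0.367 -0.47   0.019] joints [ 15.6  10.1  -0.6   0.1 -79.1   2.8]
rows-worth d [ 0.02 -0.01 -0.01] w [-0.31 -0.02  0.04] worldd [ 0.0003 -0.0002 -0.0005]
```

```bash
cat >> h.py <<'E'
def clip(z0):
    for n in('scene','top'):
        p,d=r.capture(n);C=cloud(n,d)
        rr=np.hypot(C[...,0]-.5935,C[...,1]+.0345)
        k=(rr<.09)&(rr>.045)&(C[...,2]>z0-.04)&(C[...,2]<z0+.012)&(C[...,0]>.6)
        X=C[k]
        if len(X)<10: print(n,len(X));continue
        w,V=np.linalg.eigh(np.cov(X[:,:2].T));print(n,len(X),X.mean(0).round(4),X.max(0).round(3),'dir',np.degrees(np.arctan2(V[1,1],V[0,1]))%180,np.sqrt(w).round(4))
E
python3 - <<'E'
from h import *
clip(.198+.079)
p,d=r.capture('scene')
cv2.imwrite('pics/home.png',cv2.resize(p[120:260,250:390],(600,600))[:,:,::-1])
E
```

```text
scene 162 [ 0.654  -0.0217  0.2656] [0.67  0.02  0.273] dir 109.88938409522538 [0.0059 0.0201]
top 2
```

View pics/home.png

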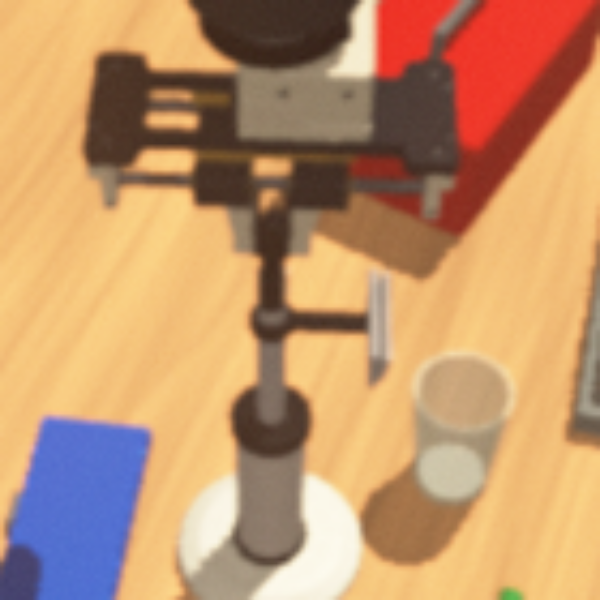

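The clip direction is 109.9°, the same as at the start (109.9°), and the collar is clear of the tube. I'll nudge a bit further to feel the home stop. At this grip the torque cannot reach a harmful level.

>>> arm_command --plan '[{"dx":0,"dy":0,"dz":0,"wx":0.2,"wy":0,"wz":0},{"dx":0,"dy":0,"dz":0,"wx":0.2,"wy":0,"wz":0}]'

```text
time_s: 14.67
tcp_pos: [0.5935, -0.0342, 0.3142]
eef_rot: [-120.2, 89.8, -13.8]
contact_force: [1.0, -1.4, -4.0]
gripper_width: 0.0132
```

```bash
python3 - <<'E'
from h import *
goal([.5938,-.0344,.3137],199.8)
clip(.198+.079)
E
```

```text
pos [ 0.5935 -0.0342  0.3142] phi -163.56 t 14.6667 wid 0.0132
F [ 0.97 -1.39 -3.95] M [-0.386 -0.449  0.1  ] joints [ 15.6  10.1  -0.6   0.1 -79.1   0.8]
rows-worth d [ 0.02 -0.01 -0.01] w [-0.73 -0.02  0.04] worldd [ 0.0003 -0.0002 -0.0005]
scene 168 [ 0.6539 -0.0211  0.2651] [0.669 0.02  0.273] dir 107.36501637898844 [0.0061 0.0205]
top 2
```

Moment reached 0.10 N m, up from 0.04: home stop felt. Releasing.

>>> arm_command --plan '[{"dx":0,"dy":0,"dz":0,"wx":0,"wy":0,"wz":0},{"dx":0,"dy":0,"dz":0,"wx":0,"wy":0,"wz":0},{"dx":0,"dy":0,"dz":0,"wx":0,"wy":0,"wz":0},{"dx":0,"dy":0,"dz":0,"wx":0,"wy":0,"wz":0},{"dx":0,"dy":0,"dz":0,"wx":0,"wy":0,"wz":0},{"dx":0,"dy":0,"dz":0,"wx":0,"wy":0,"wz":0},{"dx":0,"dy":0,"dz":0,"wx":0,"wy":0,"wz":0},{"dx":0,"dy":0,"dz":0,"wx":0,"wy":0,"wz":0}]' --fingers -1

```text
time_s: 15.43
tcp_pos: [0.5937, -0.0341, 0.3167]
eef_rot: [-111.4, 89.6, -4.9]
contact_force: [-1.4, 0.7, 0.2]
gripper_width: 0.0612
```

```bash
python3 - <<'E'
from h import *
goal([.5938,-.0344,.3137],199.8)
clip(.198+.079)
E
```

```text
pos [ 0.5937 -0.0341  0.3167] phi -163.5 t 15.4333 wid 0.0612
F [-1.42  0.67  0.25] M [ 0.07   0.166 -0.022] joints [ 15.6  10.   -0.5   0.1 -79.2   0.9]
rows-worth d [ 0.15 -0.   -0.02] w [-0.72 -0.03  0.07] worldd [ 0.0001 -0.0003 -0.003 ]
scene 159 [ 0.6535 -0.0213  0.2626] [0.669 0.019 0.271] dir 107.25819494853306 [0.006  0.0208]
top 2
```

>>> arm_command --plan '[{"dx":-0.3,"dy":0,"dz":0,"wx":0,"wy":0,"wz":0},{"dx":-0.6,"dy":0,"dz":0,"wx":0,"wy":0,"wz":0},{"dx":-0.8,"dy":0,"dz":0,"wx":0,"wy":0,"wz":0},{"dx":-0.8,"dy":0,"dz":0,"wx":0,"wy":0,"wz":0},{"dx":-0.8,"dy":0,"dz":0,"wx":0,"wy":0,"wz":0},{"dx":-0.8,"dy":0,"dz":0,"wx":0,"wy":0,"wz":0},{"dx":-0.5,"dy":0,"dz":0,"wx":0,"wy":0,"wz":0},{"dx":0,"dy":0,"dz":0,"wx":0,"wy":0,"wz":0}]'

```text
time_s: 16.2
tcp_pos: [0.5924, -0.0345, 0.4143]
eef_rot: [-126.2, 89.7, -19.8]
contact_force: [0.5, -0.2, 0.5]
gripper_width: 0.0878
```

```bash
python3 - <<'E'
from h import *
goal([.5938,-.0344,.3137],199.8)
p,d=r.capture('scene');C=cloud('scene',d);C0=np.load('scene0.npz')['C']
for nm,c,dz in(('before',C0,0),('after',C,.0785)):
    rr=np.hypot(c[...,0]-.5935,c[...,1]+.0345)
    for lo,hi,a,b in((.222,.26,0,.04),(.15,.21,.045,.09)):
        k=(c[...,2]>lo+dz)&(c[...,2]<hi+dz)&(rr<b)&(rr>a);X=c[k]
        w,V=np.linalg.eigh(np.cov(X[:,:2].T));print(nm,len(X),X.mean(0).round(4),X[:,2].max().round(4),np.degrees(np.arctan2(V[1,1],V[0,1]))%180)
q,d=r.capture('top')
cv2.imwrite('pics/end.png',np.hstack([cv2.resize(p[120:320,220:420],(400,400)),cv2.resize(q[90:290,230:430],(400,400))])[:,:,::-1])
E
```

```text
pos [ 0.5924 -0.0345  0.4143] phi -163.51 t 16.2 wid 0.0878
F [ 0.47 -0.16  0.52] M [ 0.007  0.125 -0.011] joints [ 15.6   9.2  10.7   0.1 -91.2   0.9]
rows-worth d [ 5.03 -0.05 -0.  ] w [-0.72 -0.03  0.04] worldd [ 1.400e-03  1.000e-04 -1.006e-01]
before 122 [ 0.5946 -0.0413  0.2445] 0.2529 109.43376017106475
before 153 [ 0.6526 -0.0179  0.185 ] 0.1955 109.9057942983562
after 132 [ 0.5953 -0.0417  0.3218] 0.3283 108.45067479646282
after 160 [ 0.6534 -0.0211  0.2626] 0.271 107.19928825203263
```

View pics/end.png

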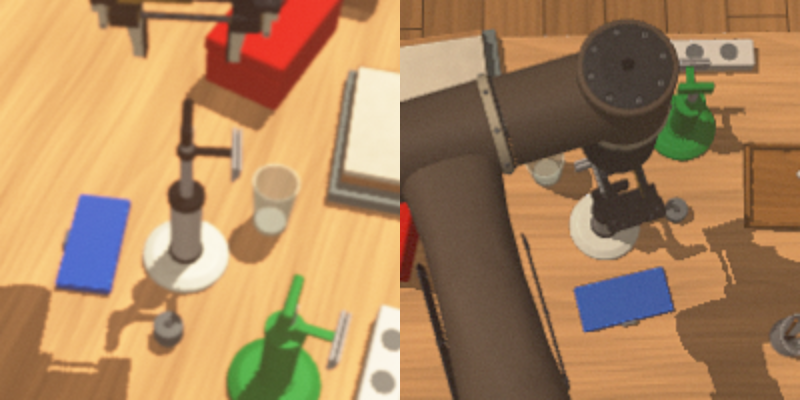

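```bash
python3 -c "
from plant import r
print(r.close_job())"
```

```text
the job is handed in; nothing more can be done
None
```

I raised the white-based stand, locked it at the top and let go, then handed the job in at about 16 s.

- **Unlock:** I turned the T-handle about 57° counter-clockwise, with moments no higher than about 0.06 N m.
- **Raise:** I drew the section up until the pull rose from 4 N to about 10 N while the movement nearly stopped. That puts the stop at about 79 mm of extension. I then eased back about 2 mm.
- **Lock:** I turned the handle back clockwise with no sign of the wall, until the moment rose from 0.04 to 0.10 N m at home. Then I opened the gripper and lifted clear.

**Last checks:**
- **Height:** The depth image puts the section about 77.5 mm up. It settled about 2.5 mm when I released it. I take that to be the upper notch's play, so it is probably resting at the bottom of the notch.
- **Clip direction:** It reads 1–3° further clockwise than before the job. I put this down to measurement noise or a slightly open start.
- **In-hand slip:** The gripper ended about 3° past its original angle, so the handle slipped slightly in the pads near home.
- **Other things:** The tumbler, protractor case, sharpener and green stand look unmoved in the final pictures. The arm partly blocked the top view, so I did not check the rest closely.

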